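# Release the latched cash tray with the pin

### The job

The tray of the wooden cash box is latched shut. Take the release pin from its block, put it through the small slot in the box's top, feel gently along the slot for the hidden spring latch and press it until the tray springs out fully. Then put the pin back in its block, all the way down, and leave the other things on the table alone.

Things in the scene. Friction and masses are not known exactly. Their poses are not given: they have to be found in the camera images.
- case: wooden cash box, fixed to the table, 160 (x) x 180 (y) x 85 mm high (top board 164 x 184 mm). Origin under its centre, z up; its front, with the tray's brass knob, looks along its own -x. The tray leaves the front by 65 mm along -x (its knob reaches 98 mm in front of the origin when shut, 163 mm when open).
- slot (a point): centre of the access slot, in the upper surface of the box's top board, 85 mm above the table; same axes as the box. The slot is 40 mm long along y and 10 mm wide along x, edged with brass; the top board is 10 mm thick. Pin and box (slot edges, deck and latch included) must never press on one another with more than 25 N.
- deck (a point): point 25 mm straight below the slot's centre, same axes. Near this height (21 to 29 mm below the upper surface, not measured) lies a rigid level steel deck. Somewhere under the slot the deck has a well, 11 mm long along y and wider than the slot along x; the well's centre is at most 13 mm from this point along y, either way, not measured. The latch plunger stands in the well.
- tray (a joint): how far the tray has come out, m: 0 latched shut, 0.065 fully out. The latch plunger's top is 2 mm below the deck; pressed down it resists with 3 N and 0.8 N more per mm, lets the tray go after 6 to 7 mm of its travel, bottoms hard at 8.5 mm and springs back when let go. A spring then drives the tray out in under 1 s and keeps it out.
- holder: dark wooden block with a cork foot, fixed to the table, 56 x 56 mm (foot 76 x 76 mm), 64 mm high; origin under its centre, z up. It has one upright bore, 10 mm across, in the middle.
- holder_mouth (a point): centre of the bore's mouth, in the block's upper surface, 64 mm above the table; the bore is 60 mm deep with a 2 mm chamfer
- pin: release pin, 60 g: a square handle 16 x 16 x 50 mm (brass ferrule at the foot, pale wood above) over a straight steel rod, 7 mm thick and 58 mm long. Origin where the rod meets the handle's flat foot; z points up along the handle, x and y are square to the handle's flats. At the start it stands in the block's bore with the handle's foot on the block.
- pin_tip (a point): lower end of the rod, 58 mm below the pin's origin
- stamp: bystander: wooden hand stamp, 29 x 43 x 75 mm, origin under its centre
- jar: bystander: candle jar with metal lid, 60 x 60 x 60 mm, origin under its centre
- giftbox: bystander: small dark gift box, 53 x 69 x 42 mm, origin under its centre

How it is judged:
By the outcome, as a careful person would: the job done as asked, in the order asked, and still so for the second after the job is handed in, with the robot touching nothing.
It also fails if it takes over 72 s, if anything falls off the work surface, if the arm or the gripper's body presses on something with over 40 N, if the wrist force passes 120 N, or if a joint passes its speed limit or range.

### The arm

A 7-joint arm with a two-finger parallel gripper is mounted at the origin on a cart in front of the work surface, level with it; the furniture and walls round the work are solid. World frame = base frame: x ahead of the robot, y to its left, z up, the work surface at z = 0. Lengths are in m, angles in rad, forces in N, time in s.
With the tool pointing down it reaches from about 0.4 to 0.925 m from the base axis. Payload 4.1 kg.
Tool frame: the origin (TCP) lies on the centre line of the jaws, within the pads' length; the fingertips stand 17 mm ahead of it and the grasp point (between the pads) lies 2 mm behind it; z points along the fingers, y is the line along which they close (so a half turn about z gives the same grasp; the last joint's range is limited). The gripper opens to 85 mm and grips with 20 to 120 N. Pads are 22 mm wide; open, the fingers measure 114 mm over their backs; the gripper's body (76 mm by 85 mm) begins 54 mm behind the grasp point. The pads swing forward as they close: fully open they stand 13 mm farther back than shut.
Start: joints at [1.078, 0.398, 0.045, 1.537, -0.019, 1.207, -0.051], TCP at [0.249, -0.6, 0.217] pointing down, gripper open.
Joint ranges: [-2.82, 2.82], [-0.49, 2.23], [-1.37, 1.46], [0, 2.46], [-1.36, 4.5], [0.23, 2], [-2.94, 2.94]. Speed limits (rad/s): [2.57, 2.57, 3.14, 3.14, 3.14, 3.14, 3.14].

### API

Orientations are given as [roll, pitch, yaw] about the fixed x, y, z axes, in that order (R = Rz(yaw) Ry(pitch) Rx(roll)).
In Python, from cell import monitor, cams, manip gives the robot as it stands.
- The arm moves only by the tool play_rows, never from a script. Its arguments are lists of equal length, an entry for each row: "delta_pos": the shift along the tool's x, y, z in parts of the range, where 1.0 means 750 mm, a list of three; "rot": the turn, a rotation vector about the tool's x, y, z in parts of the range, where 1.0 means 4 rad, a list of three; "gripper": the closure, from -1 (fully open) to 1 (shut). A call has 1 to 10 rows; each row is the pose to reach, as a shift and turn from the pose commanded when the call began, along the tool's axes at that moment; what a row does not reach only later rows make up. A row lasts 1/8 s, in which the tool goes at most 62.5 mm and 10.7 degrees, less where a joint would pass 70% of its speed; a pose out of reach is approached as far as the arm can. Shift and turn numbers lie between -1 and 1, and a call with a number outside is refused. A call with a gripper value outside its range is refused whole. The fingers move at their own pace and stop on an object; "newtons" is the grip in N (left out, the last holds). Time passes only in rows, so rows that repeat a pose let the fingers close. It gives the time, the measured TCP pose, the force, the opening and the grip force at its end, in the units of the state.
- monitor.get_obs(): the state, without advancing time (a new reading comes with each control period).
- cams.read_camera(name): name is "scene" or "side" or "wrist"; returns a dict with "img" (400x640x3 uint8, red, green, blue), "vertical_fov" (degrees; the focal length in pixels is half the picture's height over the tangent of half this angle, whatever the lens; pixels are square), "cx", "cy" (the principal point, pixels), "world_from_camera" (4x4, takes a point from camera to world coordinates); the wrist camera has in their place "mount" (4x4, takes a point from camera to tool coordinates, whose origin is the TCP and whose axes are the flange's). Camera axes: x right, y down, z forward; pixel columns grow to the right and rows downward; lengths in m; the calibration is good to about 2 mm. The wrist camera is an equidistant fisheye: a pixel r from the principal point sees the ray r / f radians off the axis. A picture is of the moment at which its call begins: read the wrist's pose just before it. There is no depth.
- manip.finish_job(): hands the job in; it is judged then, once.
The state is a dict: "time": time; "joint_pos": joint angles; "joint_velocities": joint speeds; "tau": joint torques, N m; "tcp_pos": TCP position; "ee_rot": TCP orientation; "contact_force": force on the tool from outside, world axes, zero at the start; "torque": the same for the moment, N m; "gripper_width": finger opening in m; "finger_force": force on a finger pad.
Only numpy, scipy, OpenCV 4.12 (cv2) and the standard library are available. Lean on these libraries where they do the work, as an engineer would, in place of code of your own. Each camera call takes 0.05 s, during which the arm holds its last target. There are 200 camera calls.

## Working session

There is one attempt and no reset: what is moved stays moved. The work goes in short steps, Python scripts to look and compute and a tool call to move; the robot and the scene stay as the last step left them, time stands still between calls to the robot, and variables do not carry over. Pictures are saved under pics/ and viewed, at most 13 in all, crops included, and the job is handed in when it is done.

Besides the shell and the picture viewer there is one more tool, called as name(argument=value, ...), one argument or row to a line, values as JSON. play_rows: Moves the arm, as the interface text tells. Its arguments: {"type":"object","properties":{"delta_pos":{"type":"array","items":{"type":"array","items":{"type":"number"}}},"rot":{"type":"array","items":{"type":"array","items":{"type":"number"}}},"gripper":{"type":"array","items":{"type":"number"}},"newtons":{"type":"number"}},"required":["delta_pos","rot","gripper"]}

```bash
mkdir -p pics
cat > h.py <<'E'
import numpy as np, cv2, math
from scipy.spatial.transform import Rotation as R
from cell import monitor, cams, manip
def cam(n,save=None):
    o=monitor.get_obs(); c=cams.read_camera(n)
    if save: cv2.imwrite('pics/'+save,c['img'][:,:,::-1])
    c['f']=200/math.tan(math.radians(c['vertical_fov'])/2)
    if n=='wrist':
        T=np.eye(4);T[:3,:3]=R.from_euler('xyz',o['ee_rot']).as_matrix();T[:3,3]=o['tcp_pos'];c['T']=T@c['mount']
    else: c['T']=np.array(c['world_from_camera'])
    c['fish']=n=='wrist'
    return c
def ray(c,u,v):
    x=(u-c['cx'])/c['f'];y=(v-c['cy'])/c['f']
    if c['fish']:
        r=math.hypot(x,y); s=math.sin(r)/r if r>1e-9 else 1
        d=np.array([x*s,y*s,math.cos(r)])
    else: d=np.array([x,y,1.])
    return c['T'][:3,3],c['T'][:3,:3]@d
def onz(c,u,v,z):
    o,d=ray(c,u,v); return o+d*(z-o[2])/d[2]
def proj(c,p):
    q=np.linalg.inv(c['T'])@np.append(p,1);q=q[:3]
    if c['fish']:
        t=math.atan2(math.hypot(q[0],q[1]),q[2]);k=t/max(1e-9,math.hypot(q[0],q[1]))
        return np.array([c['cx']+c['f']*k*q[0],c['cy']+c['f']*k*q[1]])
    return np.array([c['cx']+c['f']*q[0]/q[2],c['cy']+c['f']*q[1]/q[2]])
E
python3 - <<'E'
from h import *
np.set_printoptions(precision=3,suppress=True)
print(monitor.get_obs())
for n in ['scene','side','wrist']:
    c=cam(n,n+'0.png');print(n,c['f'],c['cx'],c['cy'],c['T'])
a=cv2.imread('pics/scene0.png')
b=cv2.imread('pics/side0.png')
cv2.imwrite('pics/both.png',np.hstack([a,b])[:, :])
print(cams.read_camera('wrist')['mount'])
E
```

```text
{'time': 0.0, 'joint_pos': array([ 1.078,  0.399,  0.045,  1.538, -0.019,  1.207, -0.051]), 'joint_velocities': array([-0.001, -0.   ,  0.002, -0.   ,  0.   , -0.001, -0.001]), 'tau': array([ -0.001, -47.512,   1.365, -25.423,   0.012,   0.009,   0.   ]), 'tcp_pos': array([ 0.249, -0.6  ,  0.216]), 'ee_rot': array([-3.14 ,  0.   ,  0.394]), 'contact_force': array([ 0.229,  0.233, -0.431]), 'torque': array([ 0.034,  0.035, -0.006]), 'finger_force': 0.0, 'gripper_width': 0.08516842562874666}
scene 407.3139072422211 317.47015683668354 199.32816487659346 [[-0.717 -0.353  0.601  0.004]
 [-0.697  0.348 -0.627  0.559]
 [ 0.012 -0.868 -0.496  0.561]
 [ 0.     0.     0.     1.   ]]
side 463.824632869806 320.21223711728663 204.58745829782825 [[-0.971 -0.101  0.219  0.335]
 [-0.24   0.34  -0.909  1.016]
 [ 0.017 -0.935 -0.354  0.49 ]
 [ 0.     0.     0.     1.   ]]
wrist 309.70691628693146 321.7573365420784 197.7769367345591 [[ 0.383 -0.882 -0.274  0.319]
 [-0.924 -0.366 -0.113 -0.57 ]
 [-0.001  0.297 -0.955  0.373]
 [ 0.     0.     0.     1.   ]]
[[-0.001 -0.955 -0.296  0.076]
 [ 1.    -0.001  0.001 -0.   ]
 [-0.001 -0.296  0.955 -0.157]
 [ 0.     0.     0.     1.   ]]
```

View pics/scene0.png

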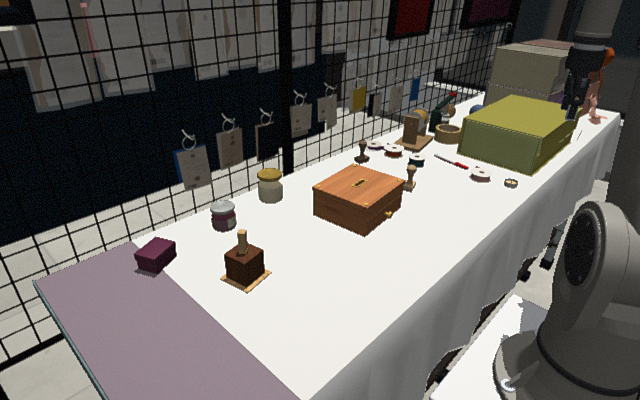

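View pics/side0.png

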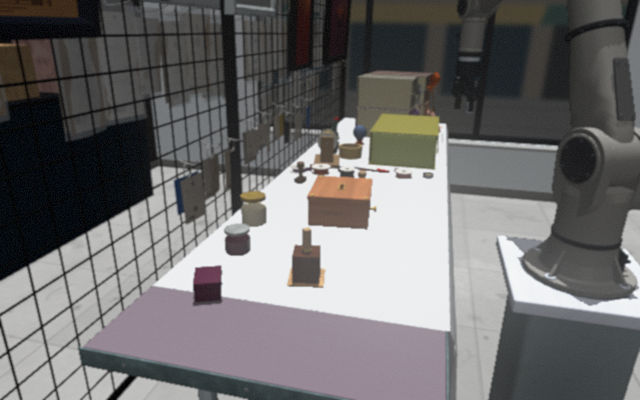

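Scene view: the cash box has its top slot at about (358,184) and knob at (389,214). The pin block is at (245,262), with the handle top at (241,233). Side view: slot at (341,187), handle top at (306,230). The olive box at (520,130) stands between the arm and the work.

```bash
cat > m.py <<'E'
from h import *
np.set_printoptions(precision=4,suppress=True)
def load(n):
    import pickle,os
    f=n+'.pkl'
    if not os.path.exists(f): pickle.dump(cam(n),open(f,'wb'))
    return pickle.load(open(f,'rb'))
s=load('scene');d=load('side')
def tri(a,b):
    o1,d1=ray(s,*a);o2,d2=ray(d,*b)
    d1=d1/np.linalg.norm(d1);d2=d2/np.linalg.norm(d2)
    k=np.linalg.lstsq(np.stack([d1,-d2],1),o2-o1,rcond=None)[0]
    p,q=o1+k[0]*d1,o2+k[1]*d2
    return (p+q)/2,np.linalg.norm(p-q)
if __name__=='__main__':
    print('slot',onz(s,358,184,.085),onz(d,341,187,.085))
    print('pin top',onz(s,241,233,.114),onz(d,306,230,.114))
    print('olive box top corners',[onz(s,u,v,0.12) for u,v in [(467,136),(516,97),(578,108),(538,150)]])
    print('olive base',onz(s,534,170,0),onz(s,463,157,0),tri((516,97),(384,116)),tri((538,150),(434,149)))
    # case top corners
    h=cv2.cvtColor(s['img'],cv2.COLOR_RGB2HSV)
    r=s['img'].astype(int)
    print(r[190,340],r[195,370],r[215,340],r[210,380],r[184,358],r[265,235],r[265,255],r[240,242])
    print('case top corners',[onz(s,u,v,.085) for u,v in [(314,189),(356,165),(405,179),(364,206)]])
    cv2.imwrite('pics/crop.png',np.hstack([cv2.resize(s['img'][155:245,300:420,::-1],None,fx=4,fy=4),cv2.resize(s['img'][220:310,205:285,::-1],None,fx=4,fy=4)]))
E
python3 m.py
```

```text
slot [ 0.5638 -0.1727  0.085 ] [ 0.5637 -0.1706  0.085 ]
pin top [0.5583 0.192  0.114 ] [0.5606 0.1989 0.114 ]
olive box top corners [array([ 0.4904, -0.6017,  0.12  ]), array([ 0.5569, -1.1535,  0.12  ]), array([ 0.3376, -1.173 ,  0.12  ]), array([ 0.2977, -0.6439,  0.12  ])]
olive base [ 0.3266 -0.7862  0.    ] [ 0.5378 -0.7174  0.    ] (array([ 0.564 , -1.1765,  0.113 ]), np.float64(0.0021555823806583426)) (array([ 0.3248, -0.7608,  0.0736]), np.float64(0.0074102110913025895))
[206 136  89] [208 137  89] [78 53 37] [86 57 35] [90 65 37] [43 32 20] [30 20 13] [80 65 45]
case top corners [array([ 0.6231, -0.0743,  0.085 ]), array([ 0.6401, -0.2574,  0.085 ]), array([ 0.4958, -0.2821,  0.085 ]), array([ 0.4846, -0.0976,  0.085 ])]
```

View pics/crop.png

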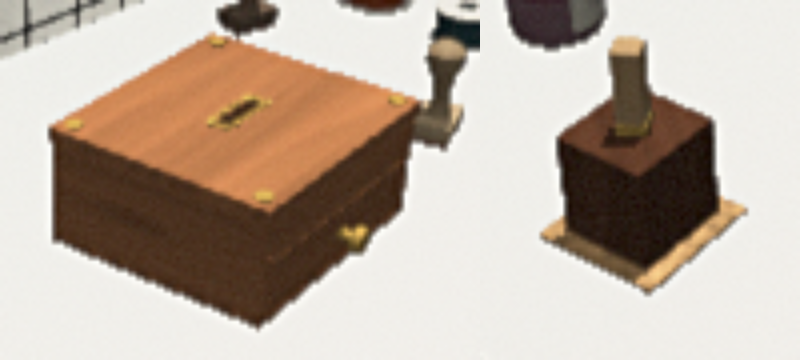

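The crop shows the box facing roughly -x with a small yaw, the stamp just past the box's right corner, and the pin upright in its block. First move: above the slot, to look from the wrist.

The rows are not in the units I measure in: shifts go in shares of 750 mm and turns go in shares of 4 rad. I convert before sending: 424 mm is 0.5653, 385 mm is 0.5133, 0.394 rad is 0.0985.

play_rows(
  delta_pos=[
    [0.06, -0.04, -0.0667],
    [0.12, -0.08, -0.084],
    [0.1867, -0.1267, -0.084],
    [0.2533, -0.1733, -0.084],
    [0.32, -0.22, -0.084],
    [0.3867, -0.264, -0.084],
    [0.4533, -0.3093, -0.084],
    [0.5133, -0.3507, -0.084],
    [0.5653, -0.3853, -0.084],
    [0.5653, -0.3853, -0.084],
  ],
  rot=[
    [0, 0, 0.0125],
    [0, 0, 0.025],
    [0, 0, 0.0375],
    [0, 0, 0.05],
    [0, 0, 0.0625],
    [0, 0, 0.075],
    [0, 0, 0.0875],
    [0, 0, 0.0985],
    [0, 0, 0.0985],
    [0, 0, 0.0985],
  ],
  gripper=[-1, -1, -1, -1, -1, -1, -1, -1, -1, -1],
)

```text
time: 1.55
tcp_pos: [0.5322, -0.1655, 0.2804]
ee_rot: [-3.139, -0.001, 0.009]
contact_force: [0.3, 0.0, 0.2]
gripper_width: 0.0854
finger_force: 0.0
```

Run:
```python
from h import *
import pickle
o=monitor.get_obs();print(o['time'],o['tcp_pos'],o['ee_rot'],o['joint_velocities'])
c=cam('wrist','w1.png');pickle.dump(c,open('w1.pkl','wb'));print(proj(c,[.5638,-.1717,.085]))
```

```text
1.55 [ 0.53218648 -0.16549203  0.28039023] [-3.13941045e+00 -1.08098035e-03  8.50380185e-03] [ 0.04609719 -0.01285835  0.0780959   0.0164166   0.04109116  0.01297286
  0.02012622]
[327.85771595 143.48056206]
```

View pics/w1.png

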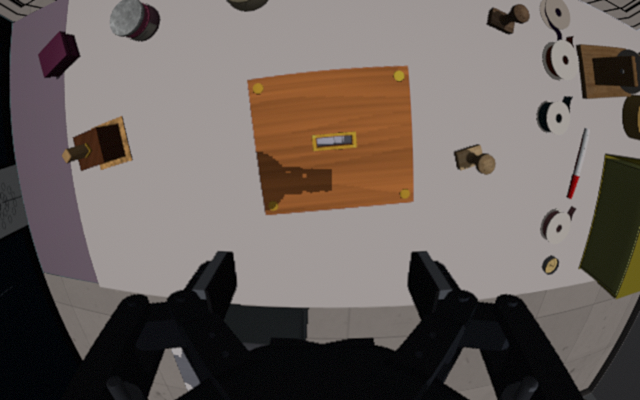

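The wrist view shows the slot, brass-edged, at (334,141), with grey deck visible through it. The corner studs are at (258,88), (399,75), (405,194) and (274,206), and the block is at left.

Run:
```python
from h import *
import pickle
np.set_printoptions(precision=4,suppress=True)
c=pickle.load(open('w1.pkl','rb'))
h=cv2.cvtColor(c['img'],cv2.COLOR_RGB2HSV)
m=cv2.inRange(h,(20,150,70),(35,255,255))
n,l,st,ce=cv2.connectedComponentsWithStats(m)
for i in range(1,n):
    if st[i,4]>25:
        print(st[i],ce[i],onz(c,*ce[i],.085))
sl=m[120:162,300:370];cn,_=cv2.findContours(sl,cv2.RETR_EXTERNAL,cv2.CHAIN_APPROX_NONE)
k=max(cn,key=cv2.contourArea)[:,0]+[300,120]
w=np.array([onz(c,*p,.085)[:2] for p in k])
r=cv2.minAreaRect((w*1000).astype(np.float32));print('slot rect mm',r)
cv2.imwrite('pics/slot1.png',cv2.resize(c['img'][125:160,305:365,::-1],None,fx=10,fy=10,interpolation=cv2.INTER_CUBIC))
```

```text
[394  71  10  10  85] [398.5529  75.4706] [ 0.645  -0.2513  0.085 ]
[253  84  10   9  71] [257.5634  87.9718] [ 0.6284 -0.0916  0.085 ]
[312 132  44  19 266] [334.3872 140.9812] [ 0.5668 -0.1791  0.085 ]
[ 85 144   6  13  27] [ 87.4444 149.7037] [0.5676 0.1677 0.085 ]
[400 189   9   9  60] [404.3833 193.35  ] [ 0.5053 -0.2655  0.085 ]
[269 202   9   8  61] [272.8197 205.4262] [ 0.4887 -0.106   0.085 ]
[616 233  24  65 665] [631.7158 273.606 ] [ 0.3306 -0.8451  0.085 ]
slot rect mm ((566.8230590820312, -178.59674072265625), (17.86980628967285, 49.5975341796875), 5.6220245361328125)
```

View pics/slot1.png

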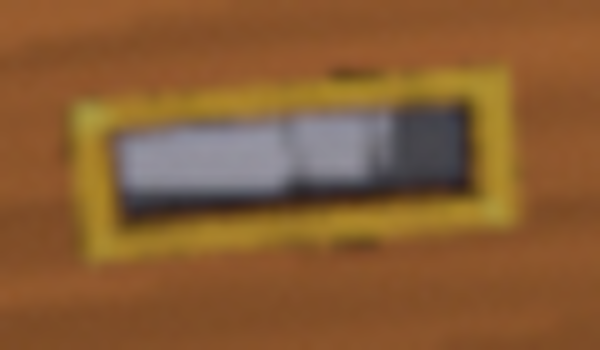

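Converted, -360 mm is -0.48, -345 mm is -0.46.

play_rows(
  delta_pos=[
    [-0.0133, -0.0667, 0],
    [-0.0133, -0.1333, 0],
    [-0.0133, -0.2067, 0],
    [-0.0133, -0.28, 0],
    [-0.0133, -0.3467, 0],
    [-0.0133, -0.4133, 0],
    [-0.0133, -0.46, 0],
    [-0.0133, -0.48, 0],
    [-0.0133, -0.48, 0],
    [-0.0133, -0.48, 0],
  ],
  rot=[
    [0, 0, 0],
    [0, 0, 0],
    [0, 0, 0],
    [0, 0, 0],
    [0, 0, 0],
    [0, 0, 0],
    [0, 0, 0],
    [0, 0, 0],
    [0, 0, 0],
    [0, 0, 0],
  ],
  gripper=[-1, -1, -1, -1, -1, -1, -1, -1, -1, -1],
)

```text
time: 2.85
tcp_pos: [0.5207, 0.1866, 0.2802]
ee_rot: [3.14, 0.0, -0.004]
contact_force: [-0.1, 0.6, 0.1]
gripper_width: 0.0851
finger_force: 0.0
```

Run:
```python
from h import *
import pickle
o=monitor.get_obs();print(o['time'],o['tcp_pos'],o['ee_rot'])
c=cam('wrist','w2.png');pickle.dump(c,open('w2.pkl','wb'));p=proj(c,[.56,.195,.064]).astype(int);print(p)
x,y=max(p[0]-70,0),max(p[1]-70,0)
print(x,y);cv2.imwrite('pics/w2c.png',cv2.resize(c['img'][y:y+140,x:x+140,::-1],None,fx=4,fy=4,interpolation=cv2.INTER_CUBIC))
```

```text
2.85 [0.52072419 0.18658652 0.28021749] [ 3.13985324e+00  1.36221687e-05 -3.74993639e-03]
[314 134]
244 64
```

View pics/w2c.png

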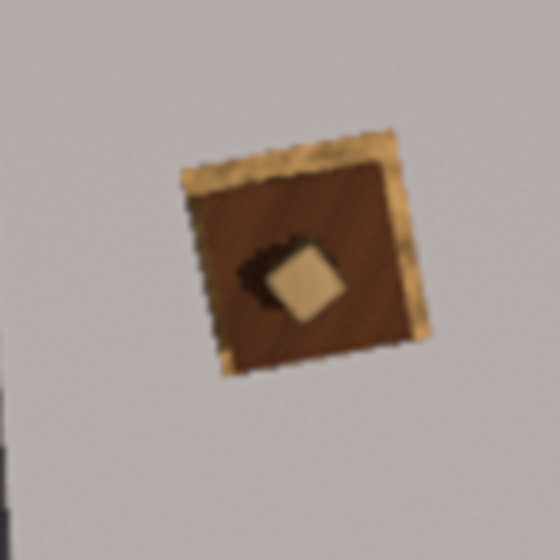

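The slot crop shows an 11 mm lit strip between edges at crop x≈290 and 375 (probably the well), with shadow to its right. The pin crop shows the handle top as a diamond at full-frame (320,135), turned about 45°, with the block edges at roughly 10°.

Run:
```python
from h import *
import pickle
np.set_printoptions(precision=4,suppress=True)
c=pickle.load(open('w2.pkl','rb'))
img=c['img'];h=cv2.cvtColor(img,cv2.COLOR_RGB2HSV)
print(h[135,320],h[135,340],h[105,310],img[135,320],img[105,310])
hl=h[64:204,244:384]
def rect(mask,z,off=(244,64)):
    cn,_=cv2.findContours(mask,cv2.RETR_EXTERNAL,cv2.CHAIN_APPROX_NONE)
    k=max(cn,key=cv2.contourArea)[:,0]+np.array(off)
    w=np.array([onz(c,*p,z)[:2] for p in k]);return cv2.minAreaRect((w*1000).astype(np.float32))
il=img[64:204,244:384].astype(int)
m=((il[:,:,0]>140)&(il[:,:,0]-il[:,:,2]>40)).astype(np.uint8)
mm=m.copy();z=np.zeros_like(m);z[58:84,62:90]=1
print('handle',rect(mm*z,.114))
# block top: brown region incl. handle & shadow
b=((il.sum(2)<260)|(z*m>0)).astype(np.uint8);b=cv2.morphologyEx(b,cv2.MORPH_OPEN,np.ones((3,3)))
print('block',rect(b,.064))
f=((il[:,:,0]-il[:,:,2]>30)|(b>0)).astype(np.uint8)
print('foot',rect(f,.006),rect(f,.0))
w=pickle.load(open('w1.pkl','rb'))
Rc=np.array([[np.cos(.103),np.sin(.103)],[-np.sin(.103),np.cos(.103)]])
for u in (290,333,375):
    p=onz(w,305+u/10-.45,125+14.5,.060)[:2]; print(u,Rc@(p-[.5668,-.1787]))
```

```text
[ 17 120 170] [ 10 169  89] [ 17 139 163] [170 135  90] [163 123  74]
handle ((565.2781982421875, 187.72532653808594), (13.944114685058594, 13.800676345825195), 39.01944351196289)
block ((565.8148193359375, 189.46563720703125), (56.55092239379883, 59.0444450378418), 10.939336776733398)
foot ((565.4700317382812, 187.80404663085938), (75.8685302734375, 76.05136108398438), 10.503389358520508) ((565.0392456054688, 187.81686401367188), (76.9241714477539, 77.1095199584961), 10.50339412689209)
290 [-0.0011 -0.0003]
333 [-0.0016 -0.0055]
375 [-0.0021 -0.0106]
```

Converted, 120 mm is 0.16, 115 mm is 0.1533, -0.16 rad is -0.04.

play_rows(
  delta_pos=[
    [0.016, 0, 0.04],
    [0.032, 0.0013, 0.08],
    [0.048, 0.0027, 0.12],
    [0.0613, 0.0027, 0.1533],
    [0.0613, 0.0027, 0.16],
    [0.0613, 0.0027, 0.16],
    [0.0613, 0.0027, 0.16],
    [0.0613, 0.0027, 0.16],
  ],
  rot=[
    [0, 0, -0.04],
    [0, 0, -0.08],
    [0, 0, -0.12],
    [0, 0, -0.16],
    [0, 0, -0.175],
    [0, 0, -0.175],
    [0, 0, -0.175],
    [0, 0, -0.175],
  ],
  gripper=[-1, -1, -1, -1, -1, -1, -1, -1],
)

```text
time: 3.9
tcp_pos: [0.5665, 0.1872, 0.1611]
ee_rot: [3.141, -0.001, 0.699]
contact_force: [0.1, 0.1, 0.6]
gripper_width: 0.0855
finger_force: 0.0
```

Run:
```python
from h import *
import pickle
np.set_printoptions(precision=4,suppress=True)
o=monitor.get_obs();print(o['time'],o['tcp_pos'],o['ee_rot'],o['joint_velocities'],o['joint_pos'])
c=cam('wrist','w3.png');pickle.dump(c,open('w3.pkl','wb'))
p=proj(c,[.5653,.188,.114]);print(p)
il=c['img'].astype(int)
m=((il[:,:,0]>130)&(il[:,:,0]-il[:,:,2]>40)).astype(np.uint8)
n,l,st,ce=cv2.connectedComponentsWithStats(m)
for i in range(1,n):
    if st[i,4]>30: print(st[i],ce[i])
i=l[int(p[1]),int(p[0])];print(i)
if i:
    cn,_=cv2.findContours((l==i).astype(np.uint8),cv2.RETR_EXTERNAL,cv2.CHAIN_APPROX_NONE)
    w=np.array([onz(c,*q,.114)[:2] for q in cn[0][:,0]]);print(cv2.minAreaRect((w*1000).astype(np.float32)))
```

```text
3.9 [0.5665 0.1872 0.1611] [ 3.1406 -0.001   0.6991] [-0.0031 -0.0004 -0.0025  0.0005  0.0011 -0.0008  0.0012] [ 0.0383  0.3928 -0.5512  1.723   0.229   1.0891 -1.4573]
[319.8924 215.3175]
[347 153  22  24 222] [358.1802 164.473 ]
[273 184  11  13  84] [277.9405 190.381 ]
[310 216  20   9 160] [319.     220.4062]
[ 531  300   57   64 1462] [557.9439 330.5527]
[452 361  44  39 881] [476.5267 383.6561]
0
```

View pics/w3.png

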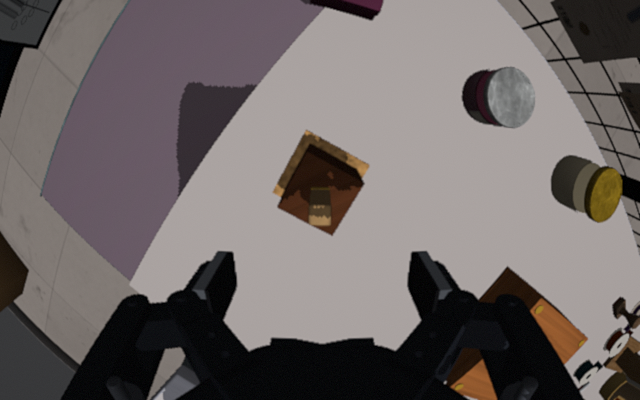

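The handle top is at (319,215), square to the jaws and centred. Descend and grip.

Converted, 72 mm is 0.096, 66 mm is 0.088.

play_rows(
  delta_pos=[
    [0, -0.0013, 0.0333],
    [0, -0.0013, 0.0667],
    [0, -0.0013, 0.088],
    [0, -0.0013, 0.096],
    [0, -0.0013, 0.096],
    [0, -0.0013, 0.096],
    [0, -0.0013, 0.096],
    [0, -0.0013, 0.096],
    [0, -0.0013, 0.096],
    [0, -0.0013, 0.096],
  ],
  rot=[
    [0, 0, 0],
    [0, 0, 0],
    [0, 0, 0],
    [0, 0, 0],
    [0, 0, 0],
    [0, 0, 0],
    [0, 0, 0],
    [0, 0, 0],
    [0, 0, 0],
    [0, 0, 0],
  ],
  gripper=[-1, -1, -1, -1, 0.5, 1, 1, 1, 1, 1],
  newtons=60,
)

```text
time: 5.2
tcp_pos: [0.5659, 0.1883, 0.0891]
ee_rot: [3.141, -0.001, 0.7]
contact_force: [-0.5, 0.2, 5.0]
gripper_width: 0.0142
finger_force: 59.5
```

Converted, -110 mm is -0.1467, -85 mm is -0.1133.

play_rows(
  delta_pos=[
    [0, 0, -0.004],
    [0, 0, -0.02],
    [0, 0, -0.0467],
    [0, 0, -0.08],
    [0, 0, -0.1133],
    [0, 0, -0.1467],
    [0, 0, -0.1467],
    [0, 0, -0.1467],
  ],
  rot=[
    [0, 0, 0],
    [0, 0, 0],
    [0, 0, 0],
    [0, 0, 0],
    [0, 0, 0],
    [0, 0, 0],
    [0, 0, 0],
    [0, 0, 0],
  ],
  gripper=[1, 1, 1, 1, 1, 1, 1, 1],
)

```text
time: 6.2
tcp_pos: [0.565, 0.1878, 0.198]
ee_rot: [-3.142, 0.001, 0.7]
contact_force: [-0.3, -0.1, -0.5]
gripper_width: 0.0139
finger_force: 58.8
```

Run:
```python
from h import *
import pickle
np.set_printoptions(precision=4,suppress=True)
o=monitor.get_obs();print(o['time'],o['tcp_pos'],o['ee_rot'],o['contact_force'])
c=cam('wrist','w4.png');pickle.dump(c,open('w4.pkl','wb'))
# expected pin tip/bore mouth pixels
T=o['tcp_pos'];print(proj(c,T-[0,0,.0831]),proj(c,T-[0,0,.0251]),proj(c,[.5653,.188,.064]))
s=cam('scene');d=cam('side')
for q in(s,d): print(proj(q,T-[0,0,.0831]),proj(q,T-[0,0,.0251]))
cr=lambda q,f:cv2.resize(q['img'][(y:=int(proj(q,T-[0,0,.0831])[1])-50):y+75,(x:=int(proj(q,T-[0,0,.0831])[0])-32):x+64,::-1],None,fx=f,fy=f)
wc=cv2.resize(c['img'][130:290,250:390,::-1],None,fx=2.5,fy=2.5)
a=[cr(s,4),cr(d,4)];H=400
cv2.imwrite('pics/held.png',np.hstack([cv2.resize(i,None,fx=H/i.shape[0],fy=H/i.shape[0]) for i in a[:1]+[wc]]))
```

```text
6.2 [0.565  0.1878 0.198 ] [-3.1416  0.0009  0.6999] [-0.2969 -0.0989 -0.5158]
[321.8764 199.2453] [322.028  226.7905] [321.8301 183.0677]
[240.6137 230.3662] [238.0945 204.6308]
[305.3756 227.2116] [305.5367 200.2498]
```

View pics/held.png

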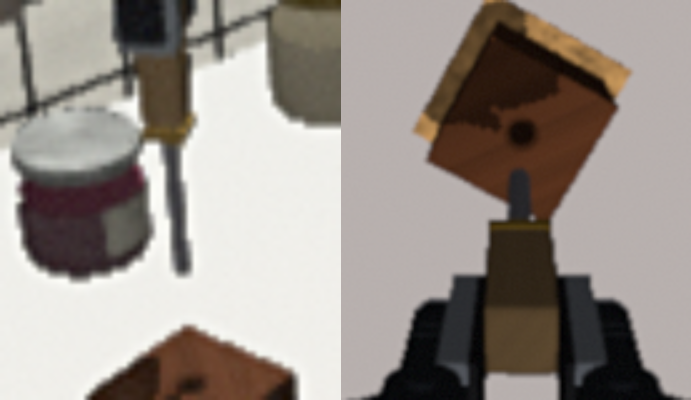

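The pin is held straight. In the wrist view the tip is at (321,199) and the bore at (322,183), both within 1 px of prediction, and the scene view agrees. Carry it over the slot, turning so the camera looks along the slot.

Converted, 282 mm is 0.376, 264 mm is 0.352, 1.8 rad is 0.45.

play_rows(
  delta_pos=[
    [-0.0267, 0.032, 0],
    [-0.06, 0.072, 0],
    [-0.1, 0.12, 0],
    [-0.14, 0.168, 0],
    [-0.18, 0.216, 0],
    [-0.22, 0.264, 0],
    [-0.26, 0.312, 0],
    [-0.2933, 0.352, 0],
    [-0.312, 0.376, 0],
    [-0.312, 0.376, 0],
  ],
  rot=[
    [0, 0, 0.045],
    [0, 0, 0.09],
    [0, 0, 0.135],
    [0, 0, 0.18],
    [0, 0, 0.225],
    [0, 0, 0.27],
    [0, 0, 0.315],
    [0, 0, 0.36],
    [0, 0, 0.405],
    [0, 0, 0.45],
  ],
  gripper=[1, 1, 1, 1, 1, 1, 1, 1, 1, 1],
)

```text
time: 7.6
tcp_pos: [0.567, -0.1815, 0.1972]
ee_rot: [3.139, 0.0, -1.111]
contact_force: [0.8, 0.6, -0.2]
gripper_width: 0.0142
finger_force: 58.8
```

Converted, 0.368 rad is 0.092.

play_rows(
  delta_pos=[
    [0, 0, 0],
    [0, 0, 0],
    [0, 0, 0],
    [0, 0, 0],
    [0, 0, 0],
    [0, 0, 0],
  ],
  rot=[
    [0, 0, 0.045],
    [0, 0, 0.075],
    [0, 0, 0.092],
    [0, 0, 0.092],
    [0, 0, 0.092],
    [0, 0, 0.092],
  ],
  gripper=[1, 1, 1, 1, 1, 1],
)

```text
time: 8.35
tcp_pos: [0.568, -0.1783, 0.1982]
ee_rot: [3.141, 0.0, -1.468]
contact_force: [-0.1, 0.0, -0.1]
gripper_width: 0.0138
finger_force: 58.8
```

```bash
cat > slot.py <<'E'
from h import *
import pickle,sys
np.set_printoptions(precision=4,suppress=True)
o=monitor.get_obs();print(o['time'],o['tcp_pos'],o['ee_rot'],o['contact_force'])
c=cam('wrist',sys.argv[1]+'.png');pickle.dump(c,open(sys.argv[1]+'.pkl','wb'))
T=o['tcp_pos'];t=proj(c,T-[0,0,.0831]);sc=proj(c,[.5668,-.1787,.085]);print('tip px',t,'slot px',sc)
x,y=int(sc[0])-40,int(sc[1])-45
hm=cv2.inRange(cv2.cvtColor(c['img'],cv2.COLOR_RGB2HSV),(20,130,60),(35,255,255))
n,l,st,ce=cv2.connectedComponentsWithStats(hm)
for i in range(1,n):
    if st[i,4]>30: print(st[i],ce[i],onz(c,*ce[i],.085))
print('crop',x,y);cv2.imwrite('pics/'+sys.argv[1]+'c.png',cv2.resize(c['img'][y:y+90,x:x+80,::-1],None,fx=6,fy=6,interpolation=cv2.INTER_CUBIC))
E
python3 slot.py w5
```

```text
8.35 [ 0.568  -0.1783  0.1982] [ 3.1413  0.     -1.4676] [-0.0809  0.0242 -0.1422]
tip px [321.9306 199.0635] slot px [323.3182 188.8282]
[237  95  13  14 132] [243.0227 101.5379] [ 0.645  -0.2509  0.085 ]
[397  96  13  13 122] [403.1148 101.6721] [ 0.5053 -0.2653  0.085 ]
[314 163  20  52 338] [322.9172 185.6183] [ 0.5675 -0.1817  0.085 ]
[309 218  26   5  91] [320.8681 219.8242] [ 0.566  -0.1485  0.085 ]
[ 113  241   44   49 1575] [134.4508 265.4629] [ 0.7744 -0.0664  0.085 ]
[249 261  11  10  83] [253.8795 265.6988] [ 0.6285 -0.0912  0.085 ]
[387 261  11  10  82] [392.0366 265.5244] [ 0.4889 -0.1057  0.085 ]
crop 283 143
```

View pics/w5c.png

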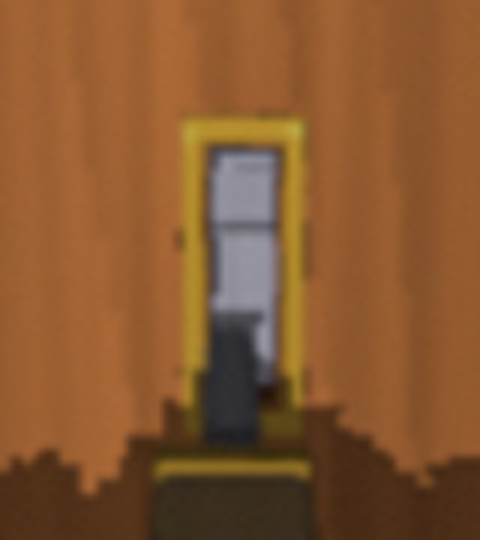

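The wrist view shows the slot interior at crop x 212–280, y 150–400, with the rod tip end-on at its near end (x≈236). The deck has a cross line at y≈225 and a faint one at y≈165.

Run:
```python
from h import *
import pickle
np.set_printoptions(precision=4,suppress=True)
c=pickle.load(open('w5.pkl','rb'));print(c['T'][:3,3])
Rc=np.array([[np.cos(.103),np.sin(.103)],[-np.sin(.103),np.cos(.103)]])
for v in (150,168,225,312):
  for z in (.085,.064,.06,.056): print(v,z,Rc@(onz(c,283+245/6-.4,143+v/6-.4,z)[:2]-[.5668,-.1785])*1000)
print(c['img'][164:196,320:328].mean(axis=(1,2)).astype(int), [Rc@(p-np.array([.5668,-.1785])) for p in []])
w=pickle.load(open('w1.pkl','rb'));print(w['img'][136:143,315:354].mean(axis=2).astype(int))
```

```text
[ 0.5757 -0.2535  0.3552]
150 0.085 [ -0.1106 -19.8155]
150 0.064 [ -0.2092 -15.4869]
150 0.06 [ -0.228  -14.6624]
150 0.056 [ -0.2468 -13.8379]
168 0.085 [ -0.1123 -17.0812]
168 0.064 [ -0.2111 -12.5401]
168 0.06 [ -0.2299 -11.6752]
168 0.056 [ -0.2487 -10.8102]
225 0.085 [-0.1184 -8.3441]
225 0.064 [-0.2176 -3.1241]
225 0.06 [-0.2365 -2.1298]
225 0.056 [-0.2554 -1.1355]
312 0.085 [-0.1296  5.2572]
312 0.064 [-0.2297 11.5342]
312 0.06 [-0.2488 12.7298]
312 0.056 [-0.2678 13.9255]
[123 119 102  82 103 141 138 139 147 148 147 147 147 147 147 134 106 118
 140 150 150 150 149 149 149 149 148 148 150 147 127  93] []
[[122 116 110 110 108 107 106 104 103 102 103 105 105 110 114 113 111 113
  106 113 121 121 118 121 120 119 114 111 113  85  70  69  70  72  71  60
   53  81 107]
 [117 106 106 105 106 107 108 109 110 106 106 108 109 116 121 122 125 126
  117 128 141 143 142 142 143 142 131 126 127  91  69  71  71  70  71  66
   54  80 108]
 [100  92 103 113 118 125 126 134 139 139 139 141 140 143 145 146 149 144
  130 135 145 147 146 146 147 147 135 123 119  88  71  71  73  72  72  68
   56  81 108]
 [ 96  99 122 138 141 143 144 147 149 150 151 151 151 152 153 152 152 149
  135 136 142 145 147 145 146 144 130 115 111  86  71  72  73  73  72  67
   53  74 102]
 [ 99 100 126 147 151 149 148 149 149 149 151 149 150 151 150 150 151 151
  143 135 136 144 146 147 147 144 126 104 107  84  71  71  72  70  72  67
   54  72 102]
 [101  95 124 146 149 149 149 147 148 149 148 148 149 150 149 150 151 151
  145 130 130 141 144 144 147 142 121  93  94  79  71  69  68  70  69  65
   56  76 102]
 [103  94 120 144 146 146 145 146 146 148 147 147 147 146 147 147 148 145
  130 109 107 118 121 122 122 121 103  78  71  66  65  61  61  60  60  56
   52  77 102]]
```

The two views agree on a well from about -11.3 to -0.5 mm along the box's y, so its centre is about -6 mm. Go there and lower.

Converted, 27 mm is 0.036, 1.2 mm is 0.0016.

play_rows(
  delta_pos=[
    [0.004, 0.0008, 0.0067],
    [0.008, 0.0016, 0.016],
    [0.008, 0.0016, 0.0267],
    [0.008, 0.0016, 0.0333],
    [0.008, 0.0016, 0.036],
    [0.008, 0.0016, 0.036],
    [0.008, 0.0016, 0.036],
  ],
  rot=[
    [0, 0, 0],
    [0, 0, 0],
    [0, 0, 0],
    [0, 0, 0],
    [0, 0, 0],
    [0, 0, 0],
    [0, 0, 0],
  ],
  gripper=[1, 1, 1, 1, 1, 1, 1],
)

```text
time: 9.28
tcp_pos: [0.5678, -0.1845, 0.1717]
ee_rot: [-3.141, -0.0, -1.468]
contact_force: [-0.6, 0.4, -0.2]
gripper_width: 0.0138
finger_force: 58.8
```

Converted, 5 mm is 0.0067, 4.5 mm is 0.006.

play_rows(
  delta_pos=[
    [0, 0, 0.0013],
    [0, 0, 0.0027],
    [0, 0, 0.004],
    [0, 0, 0.0053],
    [0, 0, 0.006],
    [0, 0, 0.0067],
    [0, 0, 0.0067],
  ],
  rot=[
    [0, 0, 0],
    [0, 0, 0],
    [0, 0, 0],
    [0, 0, 0],
    [0, 0, 0],
    [0, 0, 0],
    [0, 0, 0],
  ],
  gripper=[1, 1, 1, 1, 1, 1, 1],
)

```text
time: 10.15
tcp_pos: [0.5675, -0.1844, 0.1664]
ee_rot: [3.142, -0.0, -1.468]
contact_force: [-0.5, -0.4, -0.5]
gripper_width: 0.0139
finger_force: 58.8
```

Converted, 16 mm is 0.0213, 14 mm is 0.0187.

play_rows(
  delta_pos=[
    [0, 0, 0.0027],
    [0, 0, 0.0053],
    [0, 0, 0.008],
    [0, 0, 0.0107],
    [0, 0, 0.0133],
    [0, 0, 0.016],
    [0, 0, 0.0187],
    [0, 0, 0.0213],
    [0, 0, 0.0213],
    [0, 0, 0.0213],
  ],
  rot=[
    [0, 0, 0],
    [0, 0, 0],
    [0, 0, 0],
    [0, 0, 0],
    [0, 0, 0],
    [0, 0, 0],
    [0, 0, 0],
    [0, 0, 0],
    [0, 0, 0],
    [0, 0, 0],
  ],
  gripper=[1, 1, 1, 1, 1, 1, 1, 1, 1, 1],
)

```text
time: 11.4
tcp_pos: [0.5676, -0.1845, 0.1504]
ee_rot: [-3.142, -0.0, -1.468]
contact_force: [-0.6, -0.8, -0.4]
gripper_width: 0.0137
finger_force: 58.8
```

Converted, 4 mm is 0.0053, 3 mm is 0.004.

play_rows(
  delta_pos=[
    [0, 0, 0.0013],
    [0, 0, 0.0027],
    [0, 0, 0.004],
    [0, 0, 0.0053],
    [0, 0, 0.0053],
  ],
  rot=[
    [0, 0, 0],
    [0, 0, 0],
    [0, 0, 0],
    [0, 0, 0],
    [0, 0, 0],
  ],
  gripper=[1, 1, 1, 1, 1],
)

```text
time: 12.02
tcp_pos: [0.5675, -0.1844, 0.1463]
ee_rot: [3.141, -0.0, -1.468]
contact_force: [-1.0, 0.6, -1.3]
gripper_width: 0.0141
finger_force: 58.8
```

Converted, 2 mm is 0.0027, 1.4 mm is 0.0019.

play_rows(
  delta_pos=[
    [0, 0, 0.0009],
    [0, 0, 0.0019],
    [0, 0, 0.0027],
    [0, 0, 0.0027],
  ],
  rot=[
    [0, 0, 0],
    [0, 0, 0],
    [0, 0, 0],
    [0, 0, 0],
  ],
  gripper=[1, 1, 1, 1],
)

```text
time: 12.52
tcp_pos: [0.5675, -0.1844, 0.1443]
ee_rot: [3.141, -0.0, -1.468]
contact_force: [-1.2, 0.1, -0.8]
gripper_width: 0.0144
finger_force: 58.8
```

Converted, 2 mm is 0.0027, 1.4 mm is 0.0019.

play_rows(
  delta_pos=[
    [0, 0, 0.0009],
    [0, 0, 0.0019],
    [0, 0, 0.0027],
    [0, 0, 0.0027],
  ],
  rot=[
    [0, 0, 0],
    [0, 0, 0],
    [0, 0, 0],
    [0, 0, 0],
  ],
  gripper=[1, 1, 1, 1],
)

```text
time: 13.02
tcp_pos: [0.5675, -0.1844, 0.1423]
ee_rot: [3.141, -0.0, -1.468]
contact_force: [-0.9, 0.5, -0.8]
gripper_width: 0.0138
finger_force: 58.8
```

Converted, 2 mm is 0.0027, 1.4 mm is 0.0019.

play_rows(
  delta_pos=[
    [0, 0, 0.0009],
    [0, 0, 0.0019],
    [0, 0, 0.0027],
    [0, 0, 0.0027],
  ],
  rot=[
    [0, 0, 0],
    [0, 0, 0],
    [0, 0, 0],
    [0, 0, 0],
  ],
  gripper=[1, 1, 1, 1],
)

```text
time: 13.52
tcp_pos: [0.5675, -0.1844, 0.1403]
ee_rot: [3.141, -0.0, -1.468]
contact_force: [-0.1, -0.3, -0.1]
gripper_width: 0.0139
finger_force: 58.8
```

Converted, 1 mm is 0.0013, 0.5 mm is 0.0007.

play_rows(
  delta_pos=[
    [0, 0, 0.0007],
    [0, 0, 0.0013],
    [0, 0, 0.0013],
    [0, 0, 0.0013],
  ],
  rot=[
    [0, 0, 0],
    [0, 0, 0],
    [0, 0, 0],
    [0, 0, 0],
  ],
  gripper=[1, 1, 1, 1],
)

```text
time: 14.02
tcp_pos: [0.5676, -0.1844, 0.1394]
ee_rot: [-3.142, -0.0, -1.468]
contact_force: [0.2, -0.0, -0.6]
gripper_width: 0.0141
finger_force: 58.8
```

Converted, 1 mm is 0.0013, 0.5 mm is 0.0007.

play_rows(
  delta_pos=[
    [0, 0, 0.0007],
    [0, 0, 0.0013],
    [0, 0, 0.0013],
    [0, 0, 0.0013],
  ],
  rot=[
    [0, 0, 0],
    [0, 0, 0],
    [0, 0, 0],
    [0, 0, 0],
  ],
  gripper=[1, 1, 1, 1],
)

```text
time: 14.52
tcp_pos: [0.5675, -0.1844, 0.1384]
ee_rot: [3.142, -0.0, -1.468]
contact_force: [0.3, 0.4, 0.3]
gripper_width: 0.0141
finger_force: 58.8
```

Converted, 1 mm is 0.0013, 0.5 mm is 0.0007.

play_rows(
  delta_pos=[
    [0, 0, 0.0007],
    [0, 0, 0.0013],
    [0, 0, 0.0013],
    [0, 0, 0.0013],
  ],
  rot=[
    [0, 0, 0],
    [0, 0, 0],
    [0, 0, 0],
    [0, 0, 0],
  ],
  gripper=[1, 1, 1, 1],
)

```text
time: 15.02
tcp_pos: [0.5679, -0.1846, 0.138]
ee_rot: [-3.141, -0.0, -1.468]
contact_force: [-1.2, 0.6, 5.0]
gripper_width: 0.0141
finger_force: 59.5
```

play_rows(
  delta_pos=[
    [0, 0, 0.0007],
    [0, 0, 0.0013],
    [0, 0, 0.0013],
    [0, 0, 0.0013],
  ],
  rot=[
    [0, 0, 0],
    [0, 0, 0],
    [0, 0, 0],
    [0, 0, 0],
  ],
  gripper=[1, 1, 1, 1],
)

```text
time: 15.52
tcp_pos: [0.5679, -0.1845, 0.1367]
ee_rot: [-3.141, -0.0, -1.468]
contact_force: [-0.5, 0.2, 5.2]
gripper_width: 0.0145
finger_force: 59.6
```

Soft springy resistance, so this is the plunger. Press on.

Converted, 3.5 mm is 0.0047, 2.8 mm is 0.0037.

play_rows(
  delta_pos=[
    [0, 0, 0.0009],
    [0, 0, 0.0019],
    [0, 0, 0.0028],
    [0, 0, 0.0037],
    [0, 0, 0.0047],
    [0, 0, 0.0047],
  ],
  rot=[
    [0, 0, 0],
    [0, 0, 0],
    [0, 0, 0],
    [0, 0, 0],
    [0, 0, 0],
    [0, 0, 0],
  ],
  gripper=[1, 1, 1, 1, 1, 1],
)

```text
time: 16.27
tcp_pos: [0.568, -0.1846, 0.1336]
ee_rot: [-3.141, -0.001, -1.468]
contact_force: [-1.3, -0.1, 6.2]
gripper_width: 0.014
finger_force: 59.8
```

Converted, 1 mm is 0.0013, 0.5 mm is 0.0007.

play_rows(
  delta_pos=[
    [0, 0, 0.0007],
    [0, 0, 0.0013],
    [0, 0, 0.0013],
    [0, 0, 0.0013],
  ],
  rot=[
    [0, 0, 0],
    [0, 0, 0],
    [0, 0, 0],
    [0, 0, 0],
  ],
  gripper=[1, 1, 1, 1],
)

```text
time: 16.77
tcp_pos: [0.5681, -0.1846, 0.1328]
ee_rot: [-3.14, -0.001, -1.468]
contact_force: [-1.0, 0.2, 8.8]
gripper_width: 0.0143
finger_force: 59.9
```

Converted, 1 mm is 0.0013, 0.5 mm is 0.0007.

play_rows(
  delta_pos=[
    [0, 0, 0.0007],
    [0, 0, 0.0013],
    [0, 0, 0.0013],
    [0, 0, 0.0013],
  ],
  rot=[
    [0, 0, 0],
    [0, 0, 0],
    [0, 0, 0],
    [0, 0, 0],
  ],
  gripper=[1, 1, 1, 1],
)

```text
time: 17.27
tcp_pos: [0.5681, -0.1846, 0.1316]
ee_rot: [-3.14, -0.001, -1.468]
contact_force: [-0.6, 0.7, 6.3]
gripper_width: 0.014
finger_force: 59.7
```

```bash
cat > knob.py <<'E'
from h import *
s=cam('scene');o=monitor.get_obs();print(o['time'],o['tcp_pos'],o['contact_force'])
hm=cv2.inRange(cv2.cvtColor(s['img'],cv2.COLOR_RGB2HSV),(20,130,60),(35,255,255))
n,l,st,ce=cv2.connectedComponentsWithStats(hm[200:270,350:440])
for i in range(1,n):
    if st[i,4]>5: print(st[i],ce[i]+[350,200])
for x in(-.098,-.163):
    p=np.array([.5668+x*np.cos(.103),-.1785+x*np.sin(.103),.03]);print('knob pred z.03',proj(s,p))
E
python3 knob.py
```

```text
17.325 [ 0.56810061 -0.18461452  0.13159861] [-0.82377469  0.31003014  6.97847134]
[14  3  4  2  8] [365.5 203.5]
[50 13  6  4 20] [402.3  214.25]
[34 16  8  5 32] [387.3125  217.90625]
[58 20  7  6 29] [411.17241379 222.48275862]
[22 24  8  3 15] [376.26666667 224.73333333]
knob pred z.03 [390.21660461 214.15135597]
knob pred z.03 [414.06320175 223.23307986]
```

play_rows(
  delta_pos=[
    [0, 0, 0],
    [0, 0, 0],
    [0, 0, 0],
    [0, 0, 0],
    [0, 0, 0],
    [0, 0, 0],
  ],
  rot=[
    [0, 0, 0],
    [0, 0, 0],
    [0, 0, 0],
    [0, 0, 0],
    [0, 0, 0],
    [0, 0, 0],
  ],
  gripper=[1, 1, 1, 1, 1, 1],
)

```text
time: 18.08
tcp_pos: [0.5681, -0.1846, 0.1316]
ee_rot: [-3.14, -0.001, -1.468]
contact_force: [-0.9, 0.7, 6.8]
gripper_width: 0.014
finger_force: 59.7
```

```bash
python3 knob.py
python3 - <<'E'
from h import *
s=cam('scene');cv2.imwrite('pics/open.png',cv2.resize(s['img'][150:250,300:430,::-1],None,fx=4,fy=4))
E
```

```text
18.125 [ 0.56809944 -0.18458055  0.13161164] [-1.45884106 -0.13196552  6.85648557]
[14  3  4  2  7] [365.28571429 203.57142857]
[51 13  6  4 19] [403.05263158 214.21052632]
[34 16  8  5 34] [387.5 218. ]
[58 21  7  6 26] [411.46153846 222.76923077]
[23 24  7  3 16] [376.375 224.875]
knob pred z.03 [390.21660461 214.15135597]
knob pred z.03 [414.06320175 223.23307986]
```

View pics/open.png

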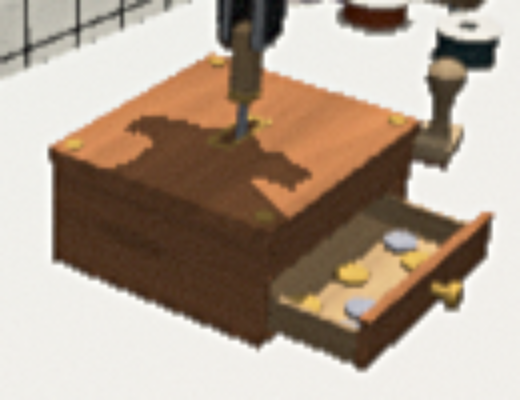

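The tray is fully out: the knob moved from (389,214) to (411,223), as predicted. Withdraw straight up, then carry the pin back.

Converted, -67 mm is -0.0893, -55 mm is -0.0733.

play_rows(
  delta_pos=[
    [0, 0, -0.0053],
    [0, 0, -0.0133],
    [0, 0, -0.024],
    [0, 0, -0.036],
    [0, 0, -0.048],
    [0, 0, -0.06],
    [0, 0, -0.0733],
    [0, 0, -0.0893],
    [0, 0, -0.0893],
    [0, 0, -0.0893],
  ],
  rot=[
    [0, 0, 0],
    [0, 0, 0],
    [0, 0, 0],
    [0, 0, 0],
    [0, 0, 0],
    [0, 0, 0],
    [0, 0, 0],
    [0, 0, 0],
    [0, 0, 0],
    [0, 0, 0],
  ],
  gripper=[1, 1, 1, 1, 1, 1, 1, 1, 1, 1],
)

```text
time: 19.42
tcp_pos: [0.5673, -0.1844, 0.1977]
ee_rot: [3.141, 0.0, -1.468]
contact_force: [0.0, 0.6, -1.7]
gripper_width: 0.0136
finger_force: 58.9
```

Converted, -371 mm is -0.4947, -360 mm is -0.48, -1.8 rad is -0.45.

play_rows(
  delta_pos=[
    [-0.04, -0.004, 0],
    [-0.0933, -0.0093, 0],
    [-0.1533, -0.0147, 0],
    [-0.2133, -0.0213, 0],
    [-0.2733, -0.0267, 0],
    [-0.3333, -0.0333, 0],
    [-0.3933, -0.0387, 0],
    [-0.4467, -0.044, 0],
    [-0.48, -0.048, 0],
    [-0.4947, -0.0493, 0],
  ],
  rot=[
    [0, 0, -0.045],
    [0, 0, -0.09],
    [0, 0, -0.135],
    [0, 0, -0.18],
    [0, 0, -0.225],
    [0, 0, -0.27],
    [0, 0, -0.315],
    [0, 0, -0.36],
    [0, 0, -0.405],
    [0, 0, -0.45],
  ],
  gripper=[1, 1, 1, 1, 1, 1, 1, 1, 1, 1],
)

```text
time: 20.68
tcp_pos: [0.5655, 0.1907, 0.1973]
ee_rot: [-3.141, 0.001, 0.341]
contact_force: [-0.0, -0.4, -0.9]
gripper_width: 0.0139
finger_force: 58.9
```

Converted, -0.368 rad is -0.092.

play_rows(
  delta_pos=[
    [0, 0, 0],
    [0, 0, 0],
    [0, 0, 0],
    [0, 0, 0],
    [0, 0, 0],
    [0, 0, 0],
    [0, 0, 0],
  ],
  rot=[
    [0, 0, -0.045],
    [0, 0, -0.075],
    [0, 0, -0.092],
    [0, 0, -0.092],
    [0, 0, -0.092],
    [0, 0, -0.092],
    [0, 0, -0.092],
  ],
  gripper=[1, 1, 1, 1, 1, 1, 1],
)

```text
time: 21.55
tcp_pos: [0.5663, 0.1884, 0.1979]
ee_rot: [3.141, 0.0, 0.7]
contact_force: [-0.5, 0.2, -0.3]
gripper_width: 0.0139
finger_force: 58.9
```

Run:
```python
from h import *
import pickle
o=monitor.get_obs();print(o['time'],o['tcp_pos'],o['ee_rot'],o['contact_force'])
c=cam('wrist','w6.png');a=pickle.load(open('w4.pkl','rb'))
f=lambda q:cv2.resize(q['img'][150:240,280:365,::-1],None,fx=4.5,fy=4.5,interpolation=cv2.INTER_CUBIC)
cv2.imwrite('pics/cmp.png',np.hstack([f(a),f(c)]))
```

```text
21.55 [0.56631473 0.18839683 0.19787266] [3.14141078e+00 4.96099545e-05 6.99661328e-01] [-0.47432351  0.23285589 -0.265223  ]
```

View pics/cmp.png

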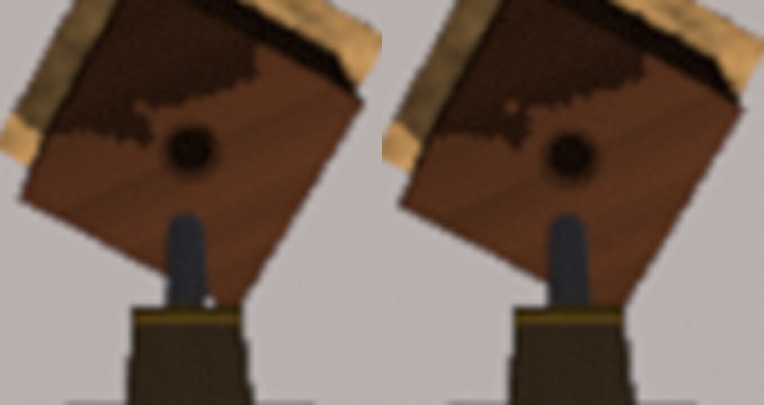

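The rod sits in the hand as before (same place in both crops), and the bore is centred at (321.5,184.5). Lower into the bore.

Converted, 48 mm is 0.064, 47 mm is 0.0627.

play_rows(
  delta_pos=[
    [-0.0009, 0, 0.0133],
    [-0.0009, 0, 0.0293],
    [-0.0009, 0, 0.0453],
    [-0.0009, 0, 0.0573],
    [-0.0009, 0, 0.0627],
    [-0.0009, 0, 0.064],
    [-0.0009, 0, 0.064],
  ],
  rot=[
    [0, 0, 0],
    [0, 0, 0],
    [0, 0, 0],
    [0, 0, 0],
    [0, 0, 0],
    [0, 0, 0],
    [0, 0, 0],
  ],
  gripper=[1, 1, 1, 1, 1, 1, 1],
)

```text
time: 22.48
tcp_pos: [0.5661, 0.1881, 0.1502]
ee_rot: [3.141, -0.001, 0.7]
contact_force: [-0.4, 1.0, -0.2]
gripper_width: 0.0141
finger_force: 58.9
```

Converted, 8 mm is 0.0107, 7 mm is 0.0093.

play_rows(
  delta_pos=[
    [0, 0, 0.0013],
    [0, 0, 0.0027],
    [0, 0, 0.004],
    [0, 0, 0.0053],
    [0, 0, 0.0067],
    [0, 0, 0.008],
    [0, 0, 0.0093],
    [0, 0, 0.0107],
    [0, 0, 0.0107],
  ],
  rot=[
    [0, 0, 0],
    [0, 0, 0],
    [0, 0, 0],
    [0, 0, 0],
    [0, 0, 0],
    [0, 0, 0],
    [0, 0, 0],
    [0, 0, 0],
    [0, 0, 0],
  ],
  gripper=[1, 1, 1, 1, 1, 1, 1, 1, 1],
)

```text
time: 23.6
tcp_pos: [0.5657, 0.1879, 0.1417]
ee_rot: [3.142, 0.0, 0.7]
contact_force: [0.2, 0.4, -0.9]
gripper_width: 0.0139
finger_force: 58.9
```

Tip 5 mm into the bore, no force. Continue down.

Converted, 48 mm is 0.064, 44 mm is 0.0587.

play_rows(
  delta_pos=[
    [0, 0, 0.0053],
    [0, 0, 0.012],
    [0, 0, 0.0187],
    [0, 0, 0.0253],
    [0, 0, 0.032],
    [0, 0, 0.0387],
    [0, 0, 0.0453],
    [0, 0, 0.052],
    [0, 0, 0.0587],
    [0, 0, 0.064],
  ],
  rot=[
    [0, 0, 0],
    [0, 0, 0],
    [0, 0, 0],
    [0, 0, 0],
    [0, 0, 0],
    [0, 0, 0],
    [0, 0, 0],
    [0, 0, 0],
    [0, 0, 0],
    [0, 0, 0],
  ],
  gripper=[1, 1, 1, 1, 1, 1, 1, 1, 1, 1],
)

```text
time: 24.85
tcp_pos: [0.5657, 0.1879, 0.0935]
ee_rot: [-3.142, 0.0, 0.7]
contact_force: [-0.4, 0.8, -0.8]
gripper_width: 0.0141
finger_force: 58.9
```

Converted, 4 mm is 0.0053, 3.5 mm is 0.0047.

play_rows(
  delta_pos=[
    [0, 0, 0.0013],
    [0, 0, 0.0027],
    [0, 0, 0.004],
    [0, 0, 0.0047],
    [0, 0, 0.0053],
    [0, 0, 0.0053],
  ],
  rot=[
    [0, 0, 0],
    [0, 0, 0],
    [0, 0, 0],
    [0, 0, 0],
    [0, 0, 0],
    [0, 0, 0],
  ],
  gripper=[1, 1, 1, 1, 1, 1],
)

```text
time: 25.6
tcp_pos: [0.5658, 0.1879, 0.0899]
ee_rot: [3.141, 0.0, 0.7]
contact_force: [-0.2, 0.9, -1.1]
gripper_width: 0.0142
finger_force: 58.9
```

Converted, 1.2 mm is 0.0016, 0.9 mm is 0.0012.

play_rows(
  delta_pos=[
    [0, 0, 0.0007],
    [0, 0, 0.0012],
    [0, 0, 0.0016],
    [0, 0, 0.0016],
  ],
  rot=[
    [0, 0, 0],
    [0, 0, 0],
    [0, 0, 0],
    [0, 0, 0],
  ],
  gripper=[1, 1, 1, 1],
)

```text
time: 26.1
tcp_pos: [0.5659, 0.188, 0.0891]
ee_rot: [3.141, -0.0, 0.7]
contact_force: [-1.5, -0.2, 2.5]
gripper_width: 0.0141
finger_force: 59.3
```

Seated (same TCP height as at the pick, with light contact). Release, rise and check.

Converted, -150 mm is -0.2, -110 mm is -0.1467.

play_rows(
  delta_pos=[
    [0, 0, 0],
    [0, 0, 0],
    [0, 0, 0],
    [0, 0, 0],
    [0, 0, 0],
    [0, 0, -0.0133],
    [0, 0, -0.0467],
    [0, 0, -0.0933],
    [0, 0, -0.1467],
    [0, 0, -0.2],
  ],
  rot=[
    [0, 0, 0],
    [0, 0, 0],
    [0, 0, 0],
    [0, 0, 0],
    [0, 0, 0],
    [0, 0, 0],
    [0, 0, 0],
    [0, 0, 0],
    [0, 0, 0],
    [0, 0, 0],
  ],
  gripper=[0.5, 0, -0.5, -1, -1, -1, -1, -1, -1, -1],
)

```text
time: 27.35
tcp_pos: [0.5657, 0.188, 0.2408]
ee_rot: [3.141, -0.001, 0.7]
contact_force: [0.8, -0.2, 0.1]
gripper_width: 0.0852
finger_force: 0.0
```

play_rows(
  delta_pos=[
    [0, 0, 0],
    [0, 0, 0],
    [0, 0, 0],
    [0, 0, 0],
  ],
  rot=[
    [0, 0, 0],
    [0, 0, 0],
    [0, 0, 0],
    [0, 0, 0],
  ],
  gripper=[-1, -1, -1, -1],
)

```text
time: 27.85
tcp_pos: [0.5652, 0.1877, 0.2376]
ee_rot: [-3.141, 0.002, 0.7]
contact_force: [-0.2, 0.3, 1.3]
gripper_width: 0.0857
finger_force: 0.0
```

```bash
python3 - <<'E'
from h import *
import pickle
s=cam('scene','end.png');a=pickle.load(open('scene.pkl','rb'))
d=cv2.absdiff(s['img'],a['img'])[215:290,210:280].max(2);print('diff px near holder >40:',(d>40).sum())
f=lambda q:cv2.resize(q['img'][205:295,205:285,::-1],None,fx=3,fy=3)
g=cv2.resize(s['img'][155:245,300:420,::-1],None,fx=3,fy=3)
cv2.imwrite('pics/endc.png',np.hstack([f(a),f(s),g][1:]))
E
python3 knob.py
```

```text
diff px near holder >40: 89
27.95 [0.56548794 0.18781543 0.23795592] [ 0.17806436 -0.86161659 -0.4466632 ]
[14  3  4  2  8] [365.5 203.5]
[50 13  7  4 21] [402.76190476 214.23809524]
[34 16  8  5 35] [387.4        217.94285714]
[58 21  7  6 28] [411.46428571 222.82142857]
[24 24  6  4 15] [376.8 225. ]
knob pred z.03 [390.21660461 214.15135597]
knob pred z.03 [414.06320175 223.23307986]
```

View pics/endc.png

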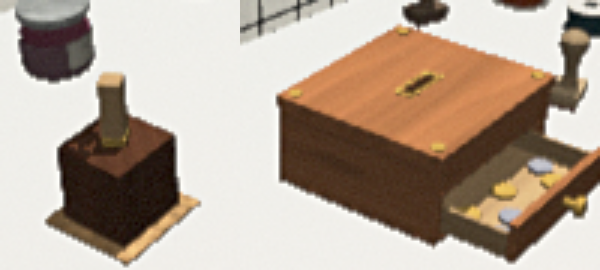

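The pin is upright and fully seated in its block, the tray is still out, and the bystanders haven't moved. Hand in.

```bash
python3 -c "from cell import manip; print(manip.finish_job())"
```

```text
the job is handed in; nothing more can be done
None
```

The latch was pressed with the pin and the tray sprang out fully, the pin is back all the way down in its block with the other things left alone, and the job was handed in at about 28 s.

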